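# Pull-test the hold-down of a bevel jig

## Task

Check that the toggle hold-down of the sloping bevel jig really grips: lay the blue pull gauge on the slope above the guide strip, its steel tongue under the raised clamp foot and its case up against the jig's base board, and swing the clamp down onto the tongue. Then draw the gauge's black knob straight out until the pointer stands in the green zone, not on into the red, hold it there for a good second and ease it back home without letting it snap. Leave the gauge clamped in place, and the other things on the saw where they lie.

Things in the scene. Friction and masses are not known exactly. Their poses are not given: they have to be found in the camera images.
- carrier: Fixed plywood bevel carrier, 270 mm (y) by about 112 mm (x), its 120 mm sloping face rising at 30 degrees along +x; it carries the jig. Origin: middle of its underside, on the saw table (z = 0); yaw varies.
- jig: Fixed hold-down jig on the slope: base board 100 (x) x 150 (y) x 18 mm. Origin: centre of the base's underside, on the slope; z = slope's normal, x down the slope, -y level, from the base's clamp-foot end (y = -75 mm) to where the gauge is to lie. Bare slope goes on to y = -190; a 9 mm high guide strip is on it at x = 23.5 to 36.5. A radius 15 knob stands on the base at (34, -50), up to z = 33.
- clamp_seat (a point): Point on top of the jig's base (jig 0, -45, 18 mm) where the clamp foot (radius 10 mm) comes down; axes as the jig's.
- lever_pivot (a point): Hinge of the clamp lever, jig (0, 30, 45) mm, axes as the jig's; it turns about jig x. At angle 0 the 12 mm wide steel arm runs from here to jig y = -50, upper face at z = 56 (11 mm above the hinge), the foot under its end; the red handle, 18 mm wide, leans up and back to y = 65, z = 96. Raised, arm and foot stand up and lean to -y, handle low at +y.
- jig_lever (a joint): Clamp lever angle, rad: starts raised at -1.22 (its stop), 0 is level (foot 2 mm above the bare base), about -0.07 when resting on the tongue. Over-centre spring: holds it up with 0.85 N m at the stop, turns over at -0.70 and then presses it down by itself, 1.0 N m when closed (13 N at the foot); damped 0.5 N m s/rad.
- gauge: Loose blue pull gauge, 0.33 kg: case 100 (x) x 44 (y) x 45 mm (z), white dial on top. Origin: centre of the case's underside. From the front face (x = +50) a steel tongue 26 wide, z = 18.5 to 24.5, reaches to x = 97; drawbar and knob stand out behind (-x). Home: origin at jig (0, -125, 0), x along jig +y, z along jig z, its lower side 1.5 mm from the guide strip.
- tongue_tip (a point): Middle of the tongue's lower front edge, gauge (97, 0, 18.5) mm; axes as the gauge's. Home: 17 mm along jig +y beyond clamp_seat.
- knob_mid (a point): Middle of the knob's grip, gauge (-90, 0, 24) mm at rest; axes as the gauge's. The grip is a cylinder along x, 24 mm in diameter and 28 long, with a flange of diameter 32 and 6 mm thick at its outer end; 26 mm free between case and knob at rest.
- drawbar (a joint): How far the knob is drawn out along gauge -x, m: 0 home, stop at 0.050. Spring 200 N/m with 1.6 N at rest (8 N at 0.032), returns by itself, damped 18 N s/m. The black pointer crossing the dial moves with it: green zone from 0.026 to 0.038, red beyond; black ticks every 5 mm.
- notebook: Bystander: brown notebook, 154x105x13 mm.
- pencil: Bystander: pencil, 161 mm.
- wax_tin: Bystander: round tin with red lid, 74x40 mm.
- spring_clamp: Bystander: black spring clamp, 119 mm.
- arbor_wrench: Bystander: steel spanner, 206 mm.
- offcut: Bystander: dark wood offcut, 100x32x20 mm.

How it is judged:
On the way, in this order (a step that is already met when the one before it is completed fails the run):
1. the gauge lies flat on the slope with its tongue under the raised clamp foot, its case within 5 mm of the base board (y of tongue_tip in the frame of clamp_seat between 0.012 and 0.021 m and x of tongue_tip in the frame of clamp_seat between -0.008 and 0.008 m and z of tongue_tip in the frame of clamp_seat between -0.003 and 0.005 m and angle between the x axis of gauge and the y axis of jig, either way round below 0.1 rad and angle between the z axis of gauge and the z axis of jig, either way round below 0.1 rad and value of joint jig_lever below -0.5 rad), for 0.2 s.
2. the clamp is down on the tongue (y of tongue_tip in the frame of clamp_seat between 0.01 and 0.021 m and x of tongue_tip in the frame of clamp_seat between -0.008 and 0.008 m and z of tongue_tip in the frame of clamp_seat between -0.003 and 0.005 m and angle between the x axis of gauge and the y axis of jig, either way round below 0.1 rad and angle between the z axis of gauge and the z axis of jig, either way round below 0.1 rad and value of joint jig_lever between -0.13 and -0.03 rad), for 0.2 s.
3. the pointer is held in the green zone while the clamped tongue stays put (y of tongue_tip in the frame of clamp_seat between 0.009 and 0.021 m and x of tongue_tip in the frame of clamp_seat between -0.008 and 0.008 m and z of tongue_tip in the frame of clamp_seat between -0.003 and 0.005 m and angle between the x axis of gauge and the y axis of jig, either way round below 0.1 rad and angle between the z axis of gauge and the z axis of jig, either way round below 0.1 rad and value of joint jig_lever between -0.13 and -0.03 rad and value of joint drawbar between 0.025 and 0.039 m), for 0.9 s.
At the end, for the whole second after the job is handed in: The gauge lies flat and still on the slope, within 8 mm across and 0.1 rad of straight, its case within 9 mm of the base board, clamp lever down on the tongue (-0.13 to -0.03 rad), knob home within 3 mm (y of tongue_tip in the frame of clamp_seat between 0.008 and 0.021 m and x of tongue_tip in the frame of clamp_seat between -0.008 and 0.008 m and z of tongue_tip in the frame of clamp_seat between -0.003 and 0.005 m and angle between the x axis of gauge and the y axis of jig, either way round below 0.1 rad and angle between the z axis of gauge and the z axis of jig, either way round below 0.1 rad and value of joint jig_lever between -0.13 and -0.03 rad and value of joint drawbar below 0.003 m and linear speed of gauge below 0.01 m/s); the robot touches nothing.
It fails at once if the knob is pulled more than 4 mm past the green zone (value of joint drawbar above 0.042 m).
It fails at once if the knob snaps back faster than 0.25 m/s (velocity of joint drawbar below -0.25 m/s).
It fails at once if a bystander is moved by more than 30 mm (distance of any of notebook, pencil, wax_tin, spring_clamp, offcut, arbor_wrench from where it was at the start of the episode above 0.03 m).
It also fails if it takes over 64 s, if anything falls off the work surface, if the arm or the gripper's body presses on something with over 40 N, if the wrist force passes 120 N, or if a joint passes its speed limit or range.

## Robot

A 7-joint arm with a two-finger parallel gripper is mounted at the origin on a cart in front of the work surface, level with it; the furniture and walls round the work are solid. World frame = base frame: x ahead of the robot, y to its left, z up, the work surface at z = 0. Lengths are in m, angles in rad, forces in N, time in s.
With the tool pointing down it reaches from about 0.4 to 0.875 m from the base axis. Payload 6.5 kg.
Tool frame: the origin (TCP) lies at the centre of the arm's flange, where the gripper is bolted on; the fingertips stand 166 mm ahead of it and the grasp point (between the pads) lies 147 mm ahead of it; z points along the fingers, y is the direction in which the jaws open and shut (so a half turn about z gives the same grasp; the last joint's range is limited). The gripper opens to 88 mm and grips with 3 to 60 N. Pads are 18 mm wide; open, the fingers measure 123 mm over their backs; the gripper's body (75 mm by 187 mm) begins 45 mm behind the grasp point.
Start: joints at [1.23, 0.536, -0.004, 1.538, 0.003, 1.067, -0.071], TCP at [0.176, -0.626, 0.405] pointing down, gripper open.
Joint ranges: [-2.7, 2.7], [-0.37, 2.16], [-1.27, 1.26], [0.24, 2.4], [-1.31, 4.45], [0.19, 1.91], [-2.76, 2.76]. Speed limits (rad/s): [2.39, 2.39, 3.14, 3.14, 3.14, 3.14, 3.14].

## Interface

Orientations are given as a unit quaternion [w, x, y, z].
In Python, from station import bot gives the robot as it stands.
- The arm moves only by the tool apply_moves, never from a script. Its argument "series" is a list that holds one entry, the list of rows, each a list of 6 numbers: the shift along the world's x, y, z in mm, then the turn, a rotation vector about the world's x, y, z in rad. A call has 1 to 20 rows; each row is the pose to reach, as a shift and turn from the pose commanded when the call began; what a row does not reach only later rows make up. A row lasts 1/10 s, in which the tool goes at most 50 mm and 8.59 degrees, less where a joint would pass 70% of its speed; a pose out of reach is approached as far as the arm can. A call with a gripper value outside its range is refused whole. "hand" is the closure, from -1 (fully open) to 1 (shut), so that 0 is half open, set as the call begins (left out, the last holds). The fingers move at their own pace and stop on an object; the grip force is fixed at half the most. Time passes only in rows, so rows that repeat a pose let the fingers close. It gives the time, the measured TCP pose, the force and the opening at its end, in the units of the state.
- bot.get_state(): the state, without advancing time (a new reading comes with each control period).
- bot.camera(name): name is "scene" or "top" or "wrist"; returns (picture, depth): 400x640x3 uint8, blue, green, red; 400x640 float32, m along the optical axis (not along the pixel's ray), 0 where there is no reading.
- bot.camera_params(name): a dict with "intrinsics" (3x3 intrinsics, pixels), "R" (3x3) and "t" (3): a world point X has camera coordinates R X + t. Camera axes: x right, y down, z forward; pixel columns grow to the right and rows downward; lengths in m; the calibration is good to about 2 mm. A picture is of the moment at which its call begins: read the wrist's pose just before it. camera_params takes no time and is no camera call; for the wrist camera it gives the pose at the moment of the call.
- bot.job_done(): hands the job in, once; it reports no verdict.
Trained networks look in the newest picture that a camera, given by its name, has taken for a name from the list of things; names that differ only in an ending like _2 or _b are one class to them, and where a whole thing is asked for, a point or a joint stands for the part that bears it (a point fixed in the world has none). Each returns a list of dicts, best first, with "confidence" (0 to 1); they miss things now and then, are a little off and sometimes report something else, mostly with a low value. They report only what shows in the picture. A call takes as long as a camera call.
- bot.search_frame(camera, target): "point" ([column, row] in pixels, amid what is visible of it).
- bot.landmark_of(camera, target): "point" ([column, row] in pixels: a listed point, or the origin of a listed thing).
The state is a dict: "clock": time; "joint_positions": joint angles; "joint_velocities": joint speeds; "tau": joint torques, N m; "position": TCP position; "eef_rot": TCP orientation; "wrist_force": force on the tool from outside, world axes, zero at the start; "wrist_torque": the same for the moment, N m; "opening": finger opening in m.
Only numpy, scipy, OpenCV 4.12 (cv2) and the standard library are available. Lean on these libraries where they do the work, as an engineer would, in place of code of your own. Each camera call takes 0.05 s, during which the arm holds its last target. There are 200 camera calls.

## Working session

There is one attempt and no reset: what is moved stays moved. The work goes in short steps, Python scripts to look and compute and a tool call to move; the robot and the scene stay as the last step left them, time stands still between calls to the robot, and variables do not carry over. Pictures are saved under pics/ and viewed, on a budget of 10 in all, crops included, one or two more only if the job needs it, and the job is handed in when it is done.

Besides the shell and the picture viewer there is one more tool, called as name(argument=value, ...) on one line, values as JSON. apply_moves: Moves the arm, as the interface text tells. Its arguments: {"type":"object","properties":{"series":{"type":"array"},"hand":{"type":"number"}},"required":["series"]}

```bash
ls; mkdir -p pics
python3 - <<'E'
from station import bot
import cv2,numpy as np
s=bot.get_state();print(s)
ims=[]
for c in ["scene","top"]:
    im,d=bot.camera(c);np.savez(f"{c}0.npz",im=im,d=d)
    p=bot.camera_params(c);print(c,p)
    cv2.imwrite(f"pics/{c}0.png",im)
    for t in ["gauge","jig","tongue_tip","knob_mid","clamp_seat","lever_pivot","carrier"]:
        r=bot.landmark_of(c,t)[:2]
        for q in r: print(c,t,np.round(q["point"],1),round(q["confidence"],2),d[int(q["point"][1]),int(q["point"][0])] if 0<=q["point"][1]<400 and 0<=q["point"][0]<640 else None)
E
```

```text
pics
{'clock': 0.0, 'joint_positions': array([ 1.22982311,  0.53715623, -0.00444188,  1.53885085,  0.00259311,
        1.06726755, -0.07118692]), 'joint_velocities': array([ 0.00058118, -0.0005108 ,  0.00061446,  0.00043968, -0.00134125,
       -0.00019609, -0.00023531]), 'tau': array([ 1.70703433e-04, -5.70983291e+01,  9.91007946e-01, -2.51602721e+01,
       -5.61862229e-02,  1.79086259e-02,  1.85879480e-04]), 'position': array([ 0.17628392, -0.625307  ,  0.40385392]), 'eef_rot': array([-8.20317018e-04,  9.90571165e-01,  1.36996589e-01, -1.71759765e-04]), 'wrist_force': array([ 0.1168113 , -0.3862187 , -0.09817598]), 'wrist_torque': array([-0.04092117,  0.02539542,  0.00800675]), 'opening': 0.08811072495031241}
scene {'intrinsics': array([[388.39476672,   0.        , 320.37567059],
       [  0.        , 388.39476672, 203.79420389],
       [  0.        ,   0.        ,   1.        ]]), 'R': array([[ 0.62829058, -0.77797703,  0.00163855],
       [-0.36906161, -0.29990519, -0.87968767],
       [ 0.68486822,  0.55209475, -0.47554906]]), 't': array([-0.56331731,  0.21840775,  0.86211625])}
scene gauge [244.7 231.2] 0.89 1.0476543
scene gauge [222.6 215.4] 0.6 1.1386822
scene tongue_tip [265.4 242.2] 0.75 1.0342579
scene knob_mid [223.3 217.1] 0.47 1.1353992
top {'intrinsics': array([[399.17459126,   0.        , 328.1965841 ],
       [  0.        , 399.17459126, 198.88617716],
       [  0.        ,   0.        ,   1.        ]]), 'R': array([[ 0.06333983, -0.99798268,  0.0043173 ],
       [-0.97420915, -0.0627686 , -0.21674094],
       [ 0.2165747 ,  0.00952239, -0.97621961]]), 't': array([-0.27919608,  0.59665947,  1.02690788])}
top gauge [271.8 260.6] 0.88 1.076802
top jig [352.7 210.2] 0.6 1.0761344
top tongue_tip [308.7 267.4] 0.61 1.1217703
top knob_mid [240.  260.2] 0.68 1.0866145
top clamp_seat [336.9 209.4] 0.7 1.0892832
top lever_pivot [362.7 214.4] 0.88 1.0512227
top carrier [330.5 210.2] 0.67 1.0880564
```

Run:
```python
import cv2
a=cv2.imread("pics/scene0.png")[120:340,120:500];b=cv2.imread("pics/top0.png")[120:340,180:460]
cv2.imwrite("pics/s0c.png",cv2.resize(a,None,fx=2.1,fy=2.1));cv2.imwrite("pics/t0c.png",cv2.resize(b,None,fx=2.6,fy=2.6))
```

```text
(no output)
```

View pics/s0c.png

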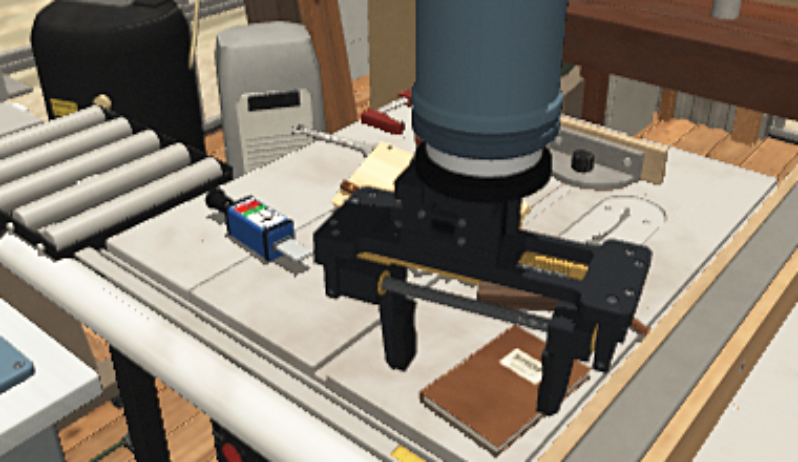

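View pics/t0c.png

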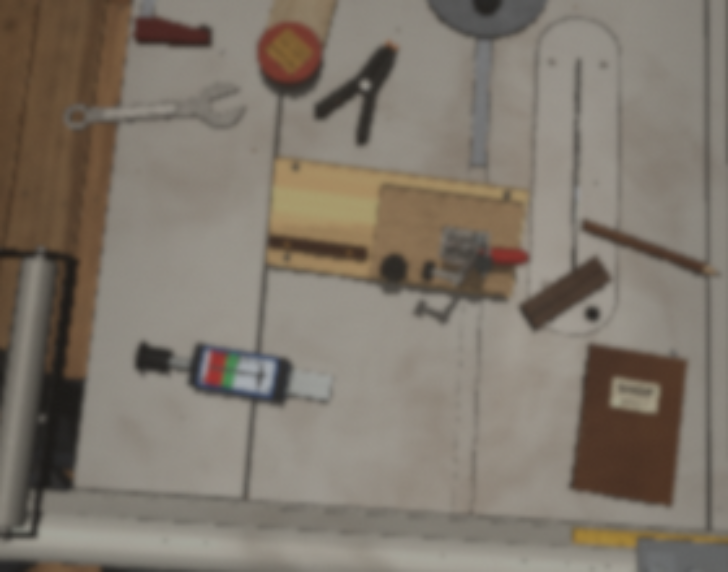

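The top view shows the gauge at left with its tongue pointing right (px 197–335, 372 in the crop). The jig is at centre, with bare slope to its left. Next I'll get metric poses from depth.

```bash
cat > h.py <<'E'
import numpy as np,cv2
from scipy.spatial.transform import Rotation as Rot
def cloud(d,p):
    K=np.array(p["intrinsics"]);v,u=np.mgrid[:d.shape[0],:d.shape[1]]
    c=np.stack([(u-K[0,2])/K[0,0]*d,(v-K[1,2])/K[1,1]*d,d],-1)
    return (c-p["t"])@p["R"]          # world
def ray_z(px,p,n,c):                  # pixel -> point on plane n.X=c
    K=np.array(p["intrinsics"]);R=np.array(p["R"])
    r=R.T@np.array([(px[0]-K[0,2])/K[0,0],(px[1]-K[1,2])/K[1,1],1]);o=-R.T@p["t"]
    return o+r*(c-n@o)/(n@r)
def plane(P):
    c=np.median(P,0)
    for _ in range(5):
        n=np.linalg.svd(P-P.mean(0),full_matrices=False)[2][2];n*=np.sign(n[2]);e=(P-P.mean(0))@n
        P=P[abs(e)<max(.002,1.5*e.std())]
    return n,P.mean(0),len(P)
def rect(P2):
    (c,s,a)=cv2.minAreaRect((P2*1000).astype(np.float32));return np.round(c,1),np.round(s,1),round(a,1)
E
python3 - <<'E'
from station import bot
from h import *
p=bot.camera_params("top");z=np.load("top0.npz");X=cloud(z["d"],p);ok=z["d"]>0
print("table z",np.median(X[230:300,330:390,2]))
g=np.zeros(ok.shape,bool);g[245:285,225:315]=1
g&=ok
P=X[g&(X[...,2]>.036)];print("case top",len(P),P.mean(0),rect(P[:,:2]))
P=X[g&(X[...,2]>.012)];print("all gauge",rect(P[:,:2]),P[:,2].max())
# crop->full: u=180+cx/2.6, v=120+cy/2.6
S=X[190:205,290:322][ok[190:205,290:322]];n,c,k=plane(S);print("slope",n,c,k,np.degrees(np.arccos(n[2])))
B=X[197:217,328:345][ok[197:217,328:345]];nb,cb,kb=plane(B);print("base",nb,cb,kb,n@(cb-c))
h=(X-c)@n
reg=np.zeros(ok.shape,bool);reg[175:245,275:395]=1;reg&=ok
m=reg&(abs(h-.018)<.004)
ax=np.array([-n[2],0,n[0]]);ax=-np.cross(n,[0,1,0]);ay=np.cross(n,[n[2],0,-n[0]])
e1=np.cross(n,[0,0,1.]);e1/=np.linalg.norm(e1);e2=np.cross(n,e1)
print("e1 level",e1,"e2",e2)
m=cv2.morphologyEx(m.astype(np.uint8),cv2.MORPH_OPEN,np.ones((3,3)))>0
Q=X[m]-c;Q2=np.stack([Q@e1,Q@e2],1);print("base rect (mm, e1,e2)",rect(Q2),np.percentile(Q2,[1,99],axis=0)*1000)
for t,hh,px in [("jig",0,[352.7,210.2]),("seat",.018,[336.9,209.4]),("pivot",.045,[362.7,214.4])]:
    w=ray_z(px,p,n,n@c+hh);print(t,w,(w-c)@e1*1e3,(w-c)@e2*1e3)
for t,hh,px in [("gauge",0,[271.8,260.6]),("tip",.0185,[308.7,267.4]),("knob",.024,[240,260.2])]: print(t,ray_z(px,p,np.array([0,0,1.]),hh))
E
```

```text
table z -0.0002484293816884807
case top 637 [ 0.43381589 -0.09485151  0.04557416] (array([436.5, -68.8]), array([159.2,  44.3]), 84.3)
all gauge (array([434.2, -92.2]), array([206.2,  44.3]), 84.4) 0.052558934803022414
slope [-0.51731689  0.04110648  0.85480612] [ 0.61650408 -0.17842212  0.05631269] 326 31.261677995870212
base [-0.50307266  0.07589604  0.86090516] [ 0.59335112 -0.26294005  0.06738996] 237 0.01797209629852916
e1 level [ 0.07921126  0.99685785 -0.        ] e2 [-0.85212019  0.06771027 -0.5189475 ]
base rect (mm, e1,e2) (array([-63.2,  39.6]), array([304.4, 134.8]), 17.2) [[-202.49094663  -30.93584703]
 [  48.62121317  138.1169188 ]]
jig [ 0.58989843 -0.31016548  0.04654668] -133.43687086954006 18.818871394800283
seat [ 0.58608484 -0.26609541  0.06317689] -89.80735596930651 16.422306548847228
pivot [ 0.5718361  -0.33490956  0.08944904] -159.5339457201825 10.270650708505382
gauge [ 0.44048481 -0.09304601  0.        ]
tip [ 0.42742703 -0.1987407   0.0185    ]
knob [ 0.43465612 -0.00908388  0.024     ]
```

apply_moves(series=[[[274,425,20,0,0,1.2],[274,425,20,0,0,1.2],[274,425,20,0,0,1.2],[274,425,20,0,0,1.2],[274,425,20,0,0,1.2],[274,425,20,0,0,1.2],[274,425,20,0,0,1.2],[274,425,20,0,0,1.2],[274,425,20,0,0,1.2],[274,425,20,0,0,1.2],[274,425,20,0,0,1.2],[274,425,20,0,0,1.2],[274,425,20,0,0,1.2],[274,425,20,0,0,1.2]]])

```text
clock: 2.2
position: [0.4495, -0.2024, 0.4245]
eef_rot: [-0.0, 0.741, 0.671, -0.0]
wrist_force: [0.5, -1.1, 1.1]
opening: 0.0883
```

Run:
```python
from station import bot
from h import *
s=bot.get_state();print(s["clock"],s["position"],s["joint_positions"],Rot.from_quat(s["eef_rot"],scalar_first=True).as_matrix())
p=bot.camera_params("wrist");im,d=bot.camera("wrist");np.savez("w1.npz",im=im,d=d,**p);print(p, -p["R"].T@p["t"])
cv2.imwrite("pics/w1.png",im)
for t in ["gauge","jig","tongue_tip","knob_mid","clamp_seat","lever_pivot","carrier"]:
    for q in bot.landmark_of("wrist",t)[:1]: print(t,np.round(q["point"],1),round(q["confidence"],2))
```

```text
2.2 [ 0.44946497 -0.20236508  0.42451594] [ 0.72101965  0.28052553 -0.46107631  1.90235355  0.14855739  0.99240881
  0.09471402] [[ 9.90524168e-02  9.95081899e-01 -7.96133427e-04]
 [ 9.95082008e-01 -9.90528827e-02 -5.68732214e-04]
 [-6.44794442e-04 -7.35883749e-04 -9.99999521e-01]]
{'intrinsics': array([[276.21154433,   0.        , 316.536614  ],
       [  0.        , 276.21154433, 197.80687656],
       [  0.        ,   0.        ,   1.        ]]), 'R': array([[ 0.9949853 , -0.10001011, -0.00149647],
       [-0.09626368, -0.96156065,  0.25716612],
       [-0.02715816, -0.25573246, -0.96636605]]), 't': array([-0.46767265, -0.19223397,  0.36877503])} [ 0.45683752 -0.13730888  0.40510788]
gauge [295.9  95.7] 0.96
jig [423.5 239.8] 0.57
tongue_tip [296.3 167.7] 0.6
knob_mid [294.2  15. ] 0.91
clamp_seat [420.9 209.7] 0.57
lever_pivot [415.2 190.4] 0.63
carrier [414.4 191.2] 0.61
```

View pics/w1.png

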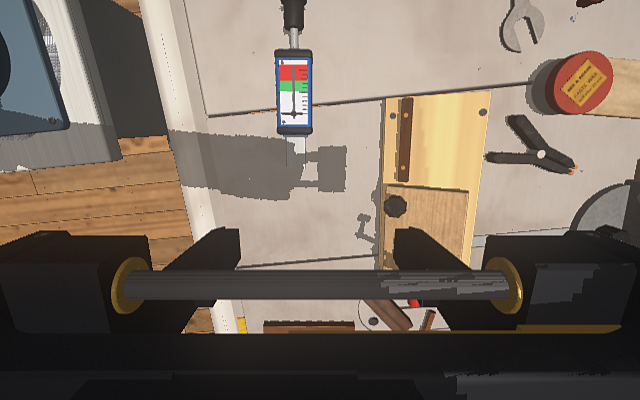

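The wrist view shows the gauge (case px 277–312, 50–133), the slope with its strip (400–412, 97–180), and the base board's end edge at row ~185. I'll fit the planes and edges.

Run:
```python
from h import *
z=np.load("w1.npz");d=z["d"];X=cloud(d,z);ok=d>0
def reg(u0,u1,v0,v1):
    m=np.zeros(ok.shape,bool);m[v0:v1,u0:u1]=1;return m&ok
print("table",np.median(X[reg(230,270,60,120)][:,2]))
n,c,k=plane(X[reg(418,472,108,178)]);print("slope",n,c,k,np.degrees(np.arccos(n[2])),np.arctan2(n[1],-n[0]))
nb,cb,kb=plane(X[reg(412,455,195,250)]);print("base",nb,cb,kb,n@(cb-c),np.arctan2(nb[1],-nb[0]))
h=(X-c)@n
e1=np.cross(n,[0,0,1.]);e1/=np.linalg.norm(e1);e2=np.cross(n,e1)
E1=(X-c)@e1*1e3;E2=(X-c)@e2*1e3;H=h*1e3
m=reg(380,480,90,262)
s=m&(abs(H-9)<2.5)&reg(393,418,95,183)
print("strip",s.sum(),rect(np.stack([E1[s],E2[s]],1)))
b=reg(380,475,183,262)&(abs(H-18)<3)
# end edge: max E1 per column
pts=[]
for u in range(412,465,2):
    w=b[:,u]
    if w.sum()>5: v=np.where(w)[0].min(); pts.append((E1[v,u],E2[v,u]))
pts=np.array(pts);f=np.polyfit(pts[:,1],pts[:,0],1);print("end edge E1=",f,np.std(pts[:,0]-np.polyval(f,pts[:,1])),pts[:,1].min(),pts[:,1].max())
for nm,fn,op in [("low E2 side",max,0),("high",min,1)]:
    q=[]
    for v in range(190,262,2):
        w=np.where(b[v])[0]
        if len(w)>5:
            u=w[0] if nm=="low E2 side" else w[-1]; q.append((E1[v,u],E2[v,u]))
    q=np.array(q);f=np.polyfit(q[:,0],q[:,1],1);print(nm,f,np.std(q[:,1]-np.polyval(f,q[:,0])),q[[0,-1]].round(1).tolist())
# slope sides & end
sl=m&(abs(H)<2.5)&reg(380,500,90,180)
q=np.array([(E1[v,np.where(sl[v])[0][-1]],E2[v,np.where(sl[v])[0][-1]]) for v in range(110,180,3) if sl[v].sum()>5]);f=np.polyfit(q[:,0],q[:,1],1);print("slope top edge",f)
print("e1",e1,"e2",e2)
k=reg(383,410,190,222)&(H>28);print("knob",k.sum(),E1[k].mean(),E2[k].mean(),H[k].max())
# gauge
g=reg(265,330,0,200)
P=X[g&(X[...,2]>.036)&reg(265,330,40,140)];print("case",len(P),rect(P[:,:2]),np.median(P[:,2]))
P=X[g&(X[...,2]>.010)&(X[...,2]<.035)&reg(265,330,134,175)];print("tongue",len(P),rect(P[:,:2]))
P=X[g&(X[...,2]>.010)];print("all",rect(P[:,:2]))
```

```text
table 0.00032103763449419875
slope [-0.49964136  0.03781619  0.86540652] [ 0.61213856 -0.17533433  0.05489065] 3709 30.070842861726987 0.07554263781655718
base [0.83951686 0.50759171 0.19380945] [ 0.5538465  -0.23786768  0.16551206] 999 0.12249283664755355 2.597780374755276
strip 870 (array([ 2794.6, 46770.8]), array([107231.3,  13460.9]), 0.1)
end edge E1= [-8.84608861e-04 -5.66095427e+01] 0.33769264979009117 -28.505564338738836 31.406604561683054
low E2 side [-0.15408176 43.29201176] 9.04379807327628 [[-62.8, 65.4], [-168.6, 65.8]]
high [ -0.15393147 -44.84295634] 13.512345558486599 [[-56.1, -8.7], [-164.4, 50.9]]
slope top edge [  0.10971963 -37.68294639]
e1 [ 0.07547081  0.99714801 -0.        ] e2 [-0.86293839  0.06531293 -0.50107041]
knob 362 -80.48760642679349 49.79246793523898 34.17480518814762
case 3066 (array([431.6, -97.5]), array([98.3, 44.1]), 84.3) 0.04642069249583008
tongue 668 (array([ 424.8, -170.5]), array([45. , 30.7]), 84.3)
all (array([432.6, -92.2]), array([202.4,  45. ]), 84.3)
```

apply_moves(series=[[[-10,50,-20,0,0,0],[-18,98,-50,0,0,0],[-18,105,-95,0,0,0],[-18,105,-140,0,0,0],[-18,105,-180,0,0,0],[-18,105,-210,0,0,0],[-18,105,-230,0,0,0],[-18,105,-240,0,0,0],[-18,105,-245,0,0,0],[-18,105,-245,0,0,0],[-18,105,-245,0,0,0]]])

```text
clock: 3.7
position: [0.4329, -0.0957, 0.1805]
eef_rot: [0.001, 0.74, 0.672, 0.0]
wrist_force: [1.1, -0.2, -0.3]
opening: 0.0879
```

apply_moves(series=[[[0,0,0,0,0,0],[0,0,0,0,0,0],[0,0,0,0,0,0],[0,0,0,0,0,0],[0,0,0,0,0,0],[0,0,0,0,0,0],[0,0,0,0,0,0],[0,0,0,0,0,0]]], hand=1)

```text
clock: 4.5
position: [0.4322, -0.0956, 0.1797]
eef_rot: [-0.0, 0.74, 0.672, -0.0]
wrist_force: [-1.8, 0.9, 2.9]
opening: 0.0439
```

```bash
cat >> h.py <<'E'
n=np.array([-.49964,.03782,.86541]);n/=np.linalg.norm(n)
ey=-np.array([.07547,.99715,0]);ex=np.cross(ey,n);O=np.array([.58798,-.30528,.04662])
Rt=np.stack([-ey,-ex,-n],1)           # tool axes when square to the slope
def J(x,y,z): return O+np.array([x,y,z])@np.stack([ex,ey,n])*1e-3
def tcp(x,y,z): return J(x,y,z)+.147*n   # TCP with grasp point at jig x,y,z mm
def injig(P): return np.stack([ex,ey,n])@(np.asarray(P)-O)*1e3
def report(s):
    R=Rot.from_quat(s["eef_rot"],scalar_first=True).as_matrix()
    g=s["position"]+.147*R[:,2]
    print("t",s["clock"],"grasp in jig",injig(g).round(1),"rotvec to square",Rot.from_matrix(Rt@R.T).as_rotvec().round(4),"F jig",(np.stack([ex,ey,n])@s["wrist_force"]).round(1),"open",round(s["opening"],4))
def shift(s,x,y,z): return ((tcp(x,y,z)-s["position"])*1e3).round(1)
E
python3 - <<'E'
from station import bot
from h import *
s=bot.get_state();report(s);print(ex,ey,n)
for w in [(0,-140,110),(0,-129,60),(0,-129,34)]: print(w,shift(s,*w))
E
```

```text
t 4.5 grasp in jig [ 155.1 -197.3   73.8] rotvec to square [-0.0448 -0.5234  0.0201] F jig [ 0.2 -0.8  3.5] open 0.0439
[-0.86294145  0.06531233 -0.50106906] [-0.07547 -0.99715 -0.     ] [-0.49963876  0.03781991  0.86540786]
(0, -140, 110) [ 37.9 -60.3  89.3]
(0, -129, 60) [ 62.1 -73.2  46. ]
(0, -129, 34) [ 75.1 -74.2  23.5]
```

apply_moves(series=[[[0,0,20,0,0,0],[0,0,60,0,0,0],[0,0,100,0,0,0],[0,-10,140,-0.011,-0.13,0.005],[10,-25,150,-0.022,-0.26,0.01],[20,-40,150,-0.034,-0.39,0.015],[30,-50,140,-0.0448,-0.5234,0.0201],[38,-60,130,-0.0448,-0.5234,0.0201],[38,-60,110,-0.0448,-0.5234,0.0201],[38,-60,89,-0.0448,-0.5234,0.0201],[38,-60,89,-0.0448,-0.5234,0.0201],[38,-60,89,-0.0448,-0.5234,0.0201]]])

```text
clock: 5.7
position: [0.4698, -0.1559, 0.2683]
eef_rot: [0.19, 0.708, 0.657, 0.176]
wrist_force: [0.1, -0.5, -3.7]
opening: 0.0436
```

Run:
```python
from station import bot
from h import *
s=bot.get_state();report(s)
for w in [(-.5,-130,60),(-.5,-130,45),(-.5,-130,36)]: print(w,shift(s,*w))
p=bot.camera_params("wrist");im,d=bot.camera("wrist");np.savez("w2.npz",im=im,d=d,**p);cv2.imwrite("pics/w2.png",im)
X=cloud(d,p)
Q=((X-O)@np.stack([ex,ey,n]).T)*1e3;np.save("q2.npy",Q)
```

```text
t 5.7 grasp in jig [   0.8 -140.   109.5] rotvec to square [-0.0001 -0.001   0.0005] F jig [ 1.8  0.5 -3.3] open 0.0436
(-0.5, -130, 60) [ 25.  -12.  -42.2]
(-0.5, -130, 45) [ 32.5 -12.6 -55.2]
(-0.5, -130, 36) [ 37.  -12.9 -63. ]
```

View pics/w2.png

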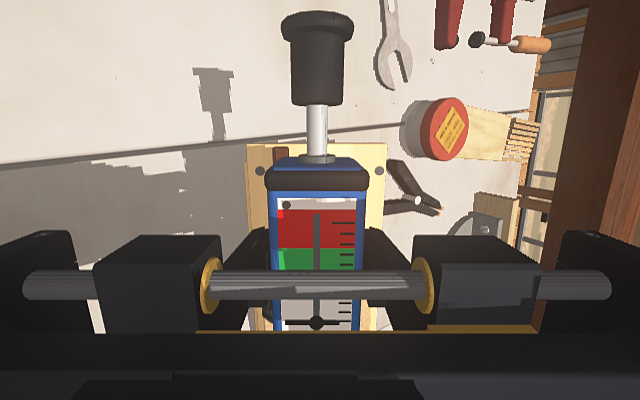

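The gauge is held square, with the knob (px 315, 60) over the left end of the slope. I'm lowering it now.

apply_moves(series=[[[12,-10,-20,0,0,0],[25,-12,-42,0,0,0],[32.5,-12.6,-55,0,0,0],[35,-13,-59,0,0,0],[37,-13,-63,0,0,0],[37,-13,-63,0,0,0],[37,-13,-63,0,0,0]]])

```text
clock: 6.45
position: [0.5071, -0.1687, 0.2068]
eef_rot: [0.191, 0.708, 0.657, 0.176]
wrist_force: [-0.6, -0.1, -3.5]
opening: 0.0433
```

Run:
```python
from station import bot
from h import *
s=bot.get_state();report(s)
```

```text
t 6.45 grasp in jig [  -1.5 -129.9   37.2] rotvec to square [ 0.0014 -0.0005  0.0001] F jig [ 2.3  0.2 -2.7] open 0.0433
```

apply_moves(series=[[[-0.4,0,-1.4,0,0,0],[0.1,0,-2.3,0,0,0],[0.6,-0.1,-3.1,0,0,0],[1.1,-0.1,-4,0,0,0],[1.1,-0.1,-4,0,0,0]]])

```text
clock: 6.95
position: [0.5084, -0.1689, 0.2023]
eef_rot: [0.19, 0.708, 0.657, 0.176]
wrist_force: [-1.4, -0.1, -1.5]
opening: 0.044
```

Run:
```python
from station import bot
from h import *
s=bot.get_state();report(s)
```

```text
t 6.95 grasp in jig [  -0.4 -129.9   32.6] rotvec to square [ 0.001  -0.0004  0.0004] F jig [ 1.9  0.2 -0.6] open 0.044
```

apply_moves(series=[[[0.3,0,-0.5,0,0,0],[0.2,-1,-0.5,0,0,0],[0.1,-2,-0.5,0,0,0],[0.1,-2.5,-0.5,0,0,0],[0.1,-3,-0.5,0,0,0],[0.1,-3,-0.5,0,0,0]]])

```text
clock: 7.55
position: [0.5084, -0.1697, 0.2022]
eef_rot: [0.189, 0.707, 0.658, 0.177]
wrist_force: [-5.6, 4.3, 6.6]
opening: 0.0437
```

Run:
```python
from station import bot
from h import *
s=bot.get_state();report(s)
```

```text
t 7.55 grasp in jig [  -0.4 -129.7   32.6] rotvec to square [-0.0024 -0.     -0.0034] F jig [ 1.8 -3.9  8.7] open 0.0437
```

apply_moves(series=[[[-0.4,0,0.7,0,0,0],[-0.4,0,0.7,0,0,0],[-0.4,0,0.7,0,0,0],[-0.4,0,0.7,0,0,0]]])

```text
clock: 7.95
position: [0.5081, -0.172, 0.2023]
eef_rot: [0.19, 0.708, 0.657, 0.176]
wrist_force: [-0.8, 0.5, -2.5]
opening: 0.0435
```

Run:
```python
from station import bot
from h import *
s=bot.get_state();report(s)
```

```text
t 7.95 grasp in jig [  -0.3 -126.7   32.7] rotvec to square [ 0.0009 -0.0006  0.0006] F jig [ 1.9 -0.5 -1.7] open 0.0435
```

apply_moves(series=[[[0,-0.7,0,0,0,0],[-0.1,-1.3,0,0,0,0],[-0.1,-1.3,0,0,0,0],[-0.1,-1.3,0,0,0,0]]])

```text
clock: 8.35
position: [0.5079, -0.1724, 0.2024]
eef_rot: [0.19, 0.708, 0.657, 0.176]
wrist_force: [0.6, 3.1, -3.1]
opening: 0.0437
```

Run:
```python
from station import bot
from h import *
s=bot.get_state();report(s)
```

```text
t 8.35 grasp in jig [  -0.2 -126.6   32.8] rotvec to square [-0.0003 -0.0005 -0.0011] F jig [ 1.2 -3.1 -2.8] open 0.0437
```

apply_moves(series=[[[0.4,0.9,-0.8,0,0,0],[0.4,0.9,-0.8,0,0,0],[0.4,0.9,-0.8,0,0,0]]])

```text
clock: 8.65
position: [0.5081, -0.1721, 0.2022]
eef_rot: [0.191, 0.708, 0.657, 0.176]
wrist_force: [-6.9, 1.3, 9.4]
opening: 0.0436
```

apply_moves(series=[[[0,0,0,0,0,0],[0,0,0,0,0,0],[0,0,0,0,0,0],[0,0,0,0,0,0],[0,0,0,0,0,0]]], hand=-0.6)

```text
clock: 9.15
position: [0.5085, -0.1724, 0.2017]
eef_rot: [0.191, 0.708, 0.657, 0.176]
wrist_force: [-0.2, 0.2, -0.2]
opening: 0.0705
```

Run:
```python
from station import bot
from h import *
s=bot.get_state();report(s)
```

```text
t 9.15 grasp in jig [  -0.4 -126.3   31.9] rotvec to square [ 0.0011 -0.0003  0.0006] F jig [ 0.3 -0.1 -0.1] open 0.0705
```

apply_moves(series=[[[-20,1.5,35,0,0,0],[-40,3,70,0,0,0],[-65,5,112,0,0,0],[-85,6,147,0,0,0],[-87,-40,147,0,0,0],[-91,-88,147,0,0,0],[-95,-136,147,0,0,0],[-98,-180,147,0,0,0],[-98,-180,147,0,0,0],[-98,-180,147,0,0,0]]], hand=1)

```text
clock: 10.15
position: [0.409, -0.3567, 0.3481]
eef_rot: [0.191, 0.711, 0.654, 0.176]
wrist_force: [0.0, 1.0, 0.3]
opening: 0.0005
```

Run:
```python
from station import bot
from h import *
s=bot.get_state();report(s)
p=bot.camera_params("wrist");im,d=bot.camera("wrist");np.savez("w3.npz",im=im,d=d,**p);cv2.imwrite("pics/w3.png",im)
Q=((cloud(d,p)-O)@np.stack([ex,ey,n]).T)*1e3;np.save("q3.npy",Q)
```

```text
t 10.15 grasp in jig [ -0.   65.3 201.4] rotvec to square [-0.0004  0.0001  0.0082] F jig [-0.1 -1.   0.3] open 0.0005
```

View pics/w3.png

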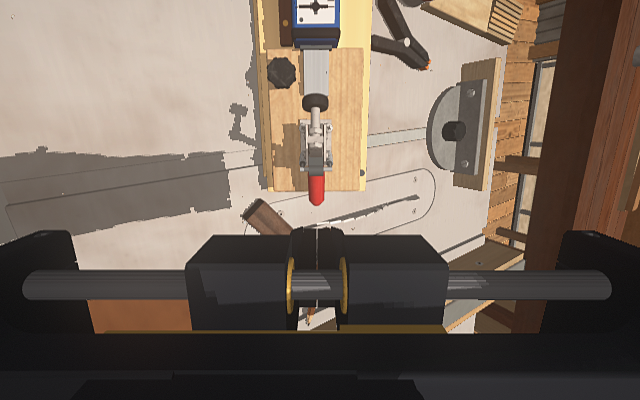

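The tongue runs straight under the raised foot (px 315, 100), with the case against the base board. I'll check with numbers.

Run:
```python
from h import *
Q=np.load("q3.npy");d=np.load("w3.npz")["d"]
def sel(u0,u1,v0,v1,z0,z1):
    q=Q[v0:v1,u0:u1][d[v0:v1,u0:u1]>0];return q[(q[:,2]>z0)&(q[:,2]<z1)]
q=sel(295,335,55,88,15,30);print("tongue",len(q),np.percentile(q,[2,50,98],0).round(1))
q=sel(285,345,0,50,38,52);print("case top",len(q),np.percentile(q,[2,50,98],0).round(1))
q=sel(275,360,60,180,14,22);print("base z",np.median(q[:,2]))
q=sel(290,345,88,175,60,140);i=q[:,2].argsort();print("arm/foot",len(q));
for z in range(60,130,10):
    w=q[(q[:,2]>z)&(q[:,2]<z+10)]
    if len(w):print(z,w.min(0).round(1),w.max(0).round(1))
q=sel(265,300,50,95,26,40);print("knob",np.median(q,0))
q=sel(300,330,170,210,20,80);print("handle",np.percentile(q,[2,50,98],0).round(1))
```

```text
tongue 1314 [[-19.8 -66.8  16.6]
 [  0.3 -52.   23.8]
 [ 20.1 -37.2  25.8]]
case top 2009 [[ -21.7 -106.    40.6]
 [  -0.8  -90.3   45.4]
 [  20.1  -75.2   48.3]]
base z 17.83277634774901
arm/foot 1344
60 [-14.9  28.5  60.6] [14.8 46.  70. ]
70 [-7.1 26.8 70. ] [ 6.1 45.8 79.8]
80 [-6.  24.  80.3] [ 5.4 26.8 90. ]
90 [-5.8 20.5 90.4] [ 5.1 23.9 99.7]
100 [-10.2 -17.4 100.1] [  9.3  20.6 109.9]
110 [ -9.3 -21.8 110.2] [  9.4  19.1 120. ]
120 [ -6.1   2.7 120. ] [  5.7  17.9 126.1]
knob [ 33.77562807 -49.69080477  32.35534233]
handle [[-8.8 41.8 38. ]
 [-0.2 61.8 45.4]
 [ 9.7 84.1 72.3]]
```

apply_moves(series=[[[15,10,-25,0,0,0],[30,12,-50,0,0,0],[44,12,-74,0,0,0],[44,12,-74,0,0,0],[45,22,-74,0,0,0],[45,28,-74,0,0,0],[46,34,-74,0,0,0],[46,40,-74,0,0,0],[47,46,-74,0,0,0],[47,52,-74,0,0,0],[47,57,-74,0,0,0],[48,62,-74,0,0,0],[48,67,-74,0,0,0],[48,72,-74,0,0,0],[49,77,-74,0,0,0],[49,82,-74,0,0,0],[49,82,-74,0,0,0]]])

```text
clock: 11.9
position: [0.4594, -0.2684, 0.2752]
eef_rot: [0.19, 0.707, 0.658, 0.177]
wrist_force: [0.5, 0.2, 0.0]
opening: 0.0006
```

Run:
```python
from station import bot
from h import *
s=bot.get_state();report(s)
```

```text
t 11.9 grasp in jig [ -1.2 -27.2 116.4] rotvec to square [ 0.0005  0.0001 -0.0026] F jig [-0.4 -0.3 -0.2] open 0.0006
```

apply_moves(series=[[[-20,1.5,35,0,0,0],[-42,-20,73,0,0,0],[-46,-60,73,0,0,0],[-49,-90,73,0,0,0],[-49,-90,73,0,0,0]]])

```text
clock: 12.4
position: [0.409, -0.3647, 0.3476]
eef_rot: [0.191, 0.711, 0.654, 0.176]
wrist_force: [-0.0, -0.1, -1.2]
opening: 0.0008
```

Run:
```python
from station import bot
from h import *
s=bot.get_state();report(s)
p=bot.camera_params("wrist");im,d=bot.camera("wrist");np.savez("w4.npz",im=im,d=d,**p);cv2.imwrite("pics/w4.png",im)
Q=((cloud(d,p)-O)@np.stack([ex,ey,n]).T)*1e3
ok=(d>0)&(d<.5)
m=ok&(abs(Q[...,0])<5)&(Q[...,1]>-55)&(Q[...,1]<20)&(Q[...,2]>45)&(Q[...,2]<130)
q=Q[m]
for y in range(-55,20,10):
    w=q[(q[:,1]>y)&(q[:,1]<y+10)]
    if len(w):print(y,len(w),np.median(w,0).round(1))
w=q[(q[:,1]>-40)&(q[:,1]<10)];f=np.polyfit(w[:,1],w[:,2],1);print("arm slope",f,np.arctan(f[0]))
m=ok&(abs(Q[...,0])<30)&(Q[...,1]>-180)&(Q[...,1]<-60)&(Q[...,2]>40)&(Q[...,2]<50);q=Q[m];print("case",len(q),np.percentile(q,[1,50,99],0).round(1))
```

```text
t 12.4 grasp in jig [ -0.3  73.3 200.6] rotvec to square [0.0001 0.0007 0.0074] F jig [ 0.6  0.1 -1. ] open 0.0008
-55 50 [  0.1 -46.8  63.7]
-45 150 [  0.2 -40.1  62.7]
-35 128 [  0.3 -29.5  59.2]
-25 126 [  0.4 -20.1  58.3]
-15 111 [-0.4 -9.9 57. ]
-5 110 [ 0.2 -0.1 55.7]
5 115 [-0.2 10.  55.4]
15 66 [-0.2 17.3 69.8]
arm slope [-0.13175055 55.49264535] -0.13099607233467253
case 1539 [[-21.8 -98.1  40.8]
 [ -0.9 -86.1  45.5]
 [ 20.7 -74.5  47.7]]
```

View pics/w4.png

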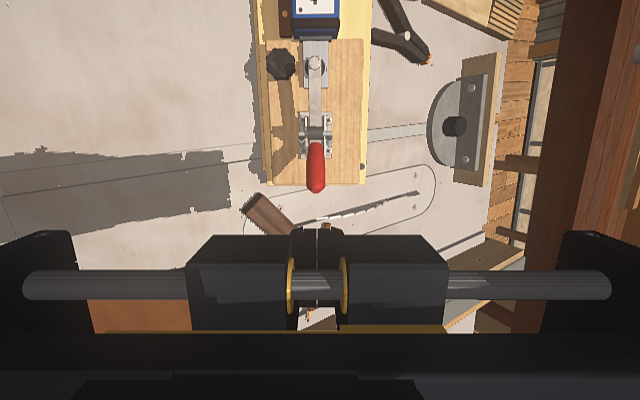

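The clamp is down on the tongue (arm angle about −0.09 by depth) and the gauge is still straight. Next is the knob.

apply_moves(series=[[[4,48,0,0,0,0],[8,96,0,0,0,0],[11,144,0,0,0,0],[14,190,0,0,0,0],[22,235,-10,0,0,0],[40,270,-35,0,0,0],[62,287,-69,0,0,0],[62,287,-69,0,0,0],[62,287,-69,0,0,0],[62,287,-69,0,0,0]]], hand=-0.5)

```text
clock: 13.45
position: [0.4721, -0.0686, 0.2774]
eef_rot: [0.188, 0.706, 0.66, 0.177]
wrist_force: [-1.3, 0.1, -0.8]
opening: 0.0661
```

Run:
```python
from station import bot
from h import *
s=bot.get_state();report(s)
for w in [(-.7,-217,60),(-.7,-217,24)]: print(w,shift(s,*w))
p=bot.camera_params("top");im,d=bot.camera("top");Q=((cloud(d,p)-O)@np.stack([ex,ey,n]).T)*1e3
p=bot.camera_params("wrist");im,d=bot.camera("wrist");cv2.imwrite("pics/w5.png",im)
```

```text
t 13.45 grasp in jig [   0.3 -228.2  119.6] rotvec to square [-0.0024 -0.0027 -0.0088] F jig [ 1.6 -0.   0. ] open 0.0661
(-0.7, -217, 60) [ 29.4 -12.5 -51.3]
(-0.7, -217, 24) [ 47.4 -13.9 -82.4]
```

View pics/w5.png

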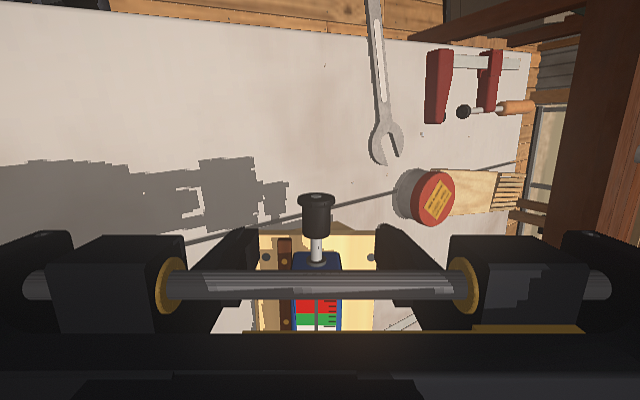

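apply_moves(series=[[[10,-4,-17,0,0,0],[20,-8,-34,0,0,0],[29,-12,-51,0,0,0],[29,-12,-51,0,0,0],[29,-12,-51,0,0,0],[29,-12,-51,0,0,0],[29,-12,-51,0,0,0]]])

```text
clock: 14.25
position: [0.5012, -0.0852, 0.2287]
eef_rot: [0.191, 0.708, 0.657, 0.176]
wrist_force: [-0.1, 0.5, -0.0]
opening: 0.0665
```

Run:
```python
from station import bot
from h import *
s=bot.get_state();report(s)
for w in [(-.7,-217,24)]: print(w,shift(s,*w))
```

```text
t 14.25 grasp in jig [  -2.  -212.7   62.2] rotvec to square [ 0.0016  0.0004 -0.    ] F jig [ 0.1 -0.4  0. ] open 0.0665
(-0.7, -217, 24) [ 18.4   2.7 -33.7]
```

apply_moves(series=[[[5,3,-8,0,0,0],[9,3,-16,0,0,0],[13,3,-24,0,0,0],[16,3,-30,0,0,0],[18.4,2.7,-33.7,0,0,0],[18.4,2.7,-33.7,0,0,0],[18.4,2.7,-33.7,0,0,0],[18.4,2.7,-33.7,0,0,0]]])

```text
clock: 15.05
position: [0.5197, -0.0825, 0.1941]
eef_rot: [0.19, 0.708, 0.657, 0.176]
wrist_force: [-0.6, -0.5, 0.2]
opening: 0.0659
```

Run:
```python
from station import bot
from h import *
s=bot.get_state();report(s)
```

```text
t 15.05 grasp in jig [  -0.4 -216.9   23.2] rotvec to square [ 0.0009 -0.0003  0.0001] F jig [0.4 0.6 0.5] open 0.0659
```

apply_moves(series=[[[0,0,0,0,0,0],[0,0,0,0,0,0],[0,0,0,0,0,0],[0,0,0,0,0,0],[0,0,0,0,0,0],[0,0,0,0,0,0],[0,0,0,0,0,0]]], hand=1)

```text
clock: 15.75
position: [0.5195, -0.0824, 0.1938]
eef_rot: [0.19, 0.708, 0.657, 0.176]
wrist_force: [-1.6, -0.1, -0.5]
opening: 0.022
```

Run:
```python
from station import bot
from h import *
s=bot.get_state();report(s)
```

```text
t 15.75 grasp in jig [   0.  -216.9   23. ] rotvec to square [ 0.0007 -0.001   0.0001] F jig [1.6 0.3 0.3] open 0.022
```

apply_moves(series=[[[0.2,2,0,0,0,0],[0.3,4,0,0,0,0],[0.5,6,0,0,0,0],[0.6,8,0,0,0,0],[0.8,10,0,0,0,0],[0.9,12,0,0,0,0],[1.1,14,0,0,0,0],[1.2,16,0,0,0,0],[1.4,18,0,0,0,0],[1.5,20,0,0,0,0],[1.7,22,0,0,0,0],[1.8,24,0,0,0,0],[2,26,0,0,0,0],[2.1,28,0,0,0,0],[2.2,29,0,0,0,0],[2.2,29,0,0,0,0]]])

```text
clock: 17.35
position: [0.5219, -0.0548, 0.1937]
eef_rot: [0.191, 0.709, 0.656, 0.175]
wrist_force: [-3.5, -5.1, 1.4]
opening: 0.0223
```

Run:
```python
from station import bot
from h import *
s=bot.get_state();report(s)
im,d=bot.camera("wrist");cv2.imwrite("pics/w6.png",im)
cv2.imwrite("pics/w6c.png",cv2.resize(im[150:400,180:460],None,fx=2.8,fy=2.2))
```

```text
t 17.35 grasp in jig [  -0.3 -244.2   22.8] rotvec to square [ 0.0032 -0.0007  0.0032] F jig [2.  5.3 2.8] open 0.0223
```

View pics/w6.png

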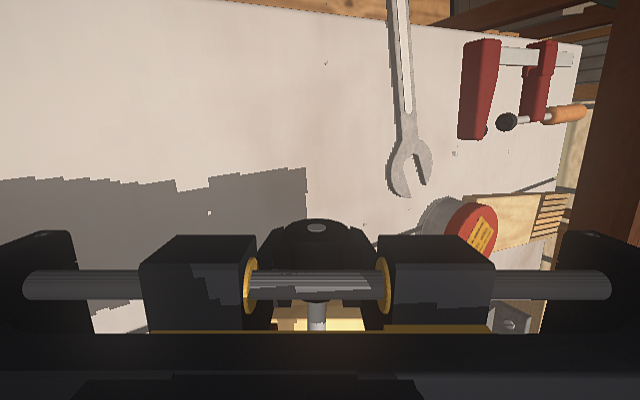

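The gripper hides the dial here (knob px 315, 240), so I'll read the pointer with the top camera.

Run:
```python
from station import bot
from h import *
im,d=bot.camera("top");p=bot.camera_params("top")
Q=((cloud(d,p)-O)@np.stack([ex,ey,n]).T)*1e3
m=(d>0)&(abs(Q[...,0])<30)&(Q[...,2]>40)&(Q[...,2]<50)&(Q[...,1]<-70)&(Q[...,1]>-185);q=Q[m];print("case",len(q),np.percentile(q,[1,50,99],0).round(1))
def px(P):
    c=p["R"]@P+p["t"];return (p["intrinsics"]@c)[:2]/c[2]
# rectify: jig x -30..30, y -240..0 at z=45
src=np.float32([px(J(*a,45)) for a in [(-40,-260),(-40,-20),(40,-20),(40,-260)]])
M=cv2.getPerspectiveTransform(src,np.float32([[0,0],[720,0],[720,240],[0,240]]))
cv2.imwrite("pics/r6.png",cv2.resize(cv2.warpPerspective(im,M,(720,240),flags=cv2.INTER_CUBIC),None,fx=1.1,fy=1.1))
im,d=bot.camera("scene");p=bot.camera_params("scene")
src=np.float32([px(J(*a,45)) for a in [(-40,-260),(-40,-20),(40,-20),(40,-260)]])
M=cv2.getPerspectiveTransform(src,np.float32([[0,0],[720,0],[720,240],[0,240]]))
a=cv2.imread("pics/r6.png");b=cv2.resize(cv2.warpPerspective(im,M,(720,240),flags=cv2.INTER_CUBIC),None,fx=1.1,fy=1.1)
cv2.imwrite("pics/r6.png",np.vstack([a,b]))
```

```text
case 563 [[ -24.9 -171.6   40.4]
 [  -4.5 -123.    45. ]
 [  18.   -75.6   48.9]]
```

View pics/r6.png

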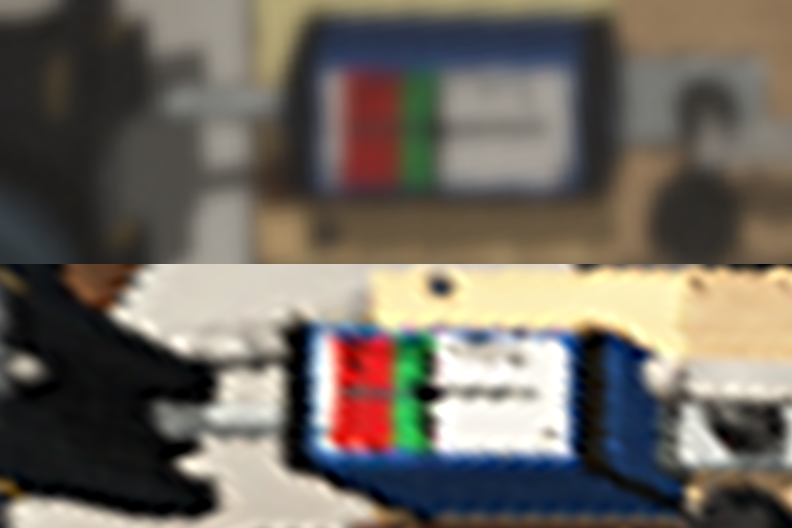

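The pointer blob (px ~428) sits just inside the green zone (400–438), which agrees with 27 mm drawn. The case front is still at −75.6, so the gauge hasn't slipped. I'll draw about 4 mm more and hold.

apply_moves(series=[[[0.1,1,0,0,0,0],[0.2,2,0,0,0,0],[0.2,3,0,0,0,0],[0.3,3.5,0,0,0,0],[0.3,3.5,0,0,0,0],[0.3,3.5,0,0,0,0]]])

```text
clock: 18.1
position: [0.5222, -0.0517, 0.1937]
eef_rot: [0.192, 0.709, 0.656, 0.175]
wrist_force: [-3.3, -8.1, 0.1]
opening: 0.0221
```

Run:
```python
from station import bot
from h import *
s=bot.get_state();report(s)
im,d=bot.camera("top");p=bot.camera_params("top")
Q=((cloud(d,p)-O)@np.stack([ex,ey,n]).T)*1e3
m=(d>0)&(abs(Q[...,0])<30)&(Q[...,2]>40)&(Q[...,2]<50)&(Q[...,1]<-70)&(Q[...,1]>-185);q=Q[m];print("case",len(q),np.percentile(q,[1,50,99],0).round(1))
o=[]
for c in ["top","scene"]:
    im,d=bot.camera(c);p=bot.camera_params(c)
    def px(P):
        v=p["R"]@P+p["t"];return (p["intrinsics"]@v)[:2]/v[2]
    src=np.float32([px(J(*a,45)) for a in [(-40,-200),(-40,-60),(40,-60),(40,-200)]])
    M=cv2.getPerspectiveTransform(src,np.float32([[0,0],[700,0],[700,280],[0,280]]))
    o.append(cv2.warpPerspective(im,M,(700,280),flags=cv2.INTER_CUBIC))
cv2.imwrite("pics/r7.png",np.vstack(o))
```

```text
t 18.1 grasp in jig [  -0.3 -247.2   22.7] rotvec to square [ 0.0037 -0.0007  0.0039] F jig [2.2 8.3 1.4] open 0.0221
case 568 [[ -25.1 -172.5   40.4]
 [  -5.1 -123.5   44.9]
 [  18.1  -75.3   49.4]]
```

View pics/r7.png

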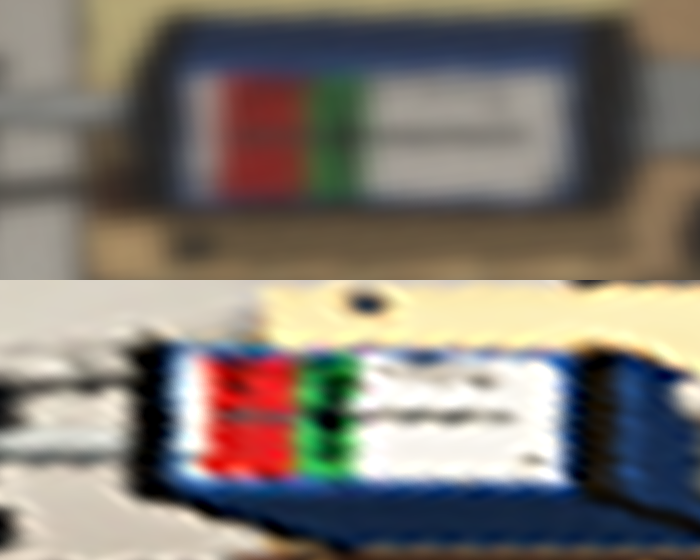

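The pointer (px 328) is at mid-green (297–355). I'll hold 1.5 s, then ease it back.

apply_moves(series=[[[0,0,0,0,0,0],[0,0,0,0,0,0],[0,0,0,0,0,0],[0,0,0,0,0,0],[0,0,0,0,0,0],[0,0,0,0,0,0],[0,0,0,0,0,0],[0,0,0,0,0,0],[0,0,0,0,0,0],[0,0,0,0,0,0],[0,0,0,0,0,0],[0,0,0,0,0,0],[0,0,0,0,0,0],[0,0,0,0,0,0],[0,0,0,0,0,0]]])

```text
clock: 19.75
position: [0.5222, -0.0517, 0.1937]
eef_rot: [0.192, 0.709, 0.656, 0.175]
wrist_force: [-3.5, -7.1, 0.6]
opening: 0.0221
```

apply_moves(series=[[[-0.1,-2,0,0,0,0],[-0.3,-4,0,0,0,0],[-0.4,-6,0,0,0,0],[-0.6,-8,0,0,0,0],[-0.7,-10,0,0,0,0],[-0.9,-12,0,0,0,0],[-1.1,-14,0,0,0,0],[-1.2,-16,0,0,0,0],[-1.3,-18,0,0,0,0],[-1.5,-20,0,0,0,0],[-1.7,-22,0,0,0,0],[-1.8,-24,0,0,0,0],[-2,-26,0,0,0,0],[-2.1,-28,0,0,0,0],[-2.3,-30,0,0,0,0],[-2.4,-31,0,0,0,0],[-2.4,-31.5,0,0,0,0],[-2.4,-31.5,0,0,0,0],[-2.4,-31.5,0,0,0,0],[-2.4,-31.5,0,0,0,0]]])

```text
clock: 21.75
position: [0.5199, -0.0814, 0.1939]
eef_rot: [0.19, 0.708, 0.657, 0.176]
wrist_force: [-2.5, -1.0, -0.9]
opening: 0.0225
```

Run:
```python
from station import bot
from h import *
s=bot.get_state();report(s)
```

```text
t 21.75 grasp in jig [  -0.3 -218.    23. ] rotvec to square [ 0.0007 -0.0006  0.0001] F jig [2.6 1.2 0.4] open 0.0225
```

apply_moves(series=[[[-0.1,-1,0,0,0,0],[-0.1,-1,0,0,0,0],[-0.1,-1,0,0,0,0]]])

```text
clock: 22.05
position: [0.5198, -0.0824, 0.1939]
eef_rot: [0.19, 0.708, 0.657, 0.176]
wrist_force: [-2.1, -1.0, -1.5]
opening: 0.0226
```

apply_moves(series=[[[0,0,0,0,0,0],[0,0,0,0,0,0],[0,0,0,0,0,0],[0,0,0,0,0,0],[0,0,0,0,0,0]]], hand=-0.4)

```text
clock: 22.55
position: [0.5199, -0.0824, 0.194]
eef_rot: [0.19, 0.708, 0.657, 0.176]
wrist_force: [-0.8, 0.4, -0.2]
opening: 0.0597
```

apply_moves(series=[[[-10,1,17,0,0,0],[-25,3,43,0,0,0],[-45,5,78,0,0,0],[-70,6,121,0,0,0],[-90,6,156,0,0,0],[-95,-40,160,0,0,0],[-99,-88,160,0,0,0],[-103,-136,160,0,0,0],[-107,-184,160,0,0,0],[-110,-232,160,0,0,0],[-112,-270,160,0,0,0],[-112,-270,160,0,0,0],[-112,-270,160,0,0,0],[-112,-270,160,0,0,0]]])

```text
clock: 23.95
position: [0.4073, -0.3535, 0.3535]
eef_rot: [0.19, 0.709, 0.655, 0.176]
wrist_force: [-0.1, 0.7, -0.5]
opening: 0.062
```

Run:
```python
from station import bot
from h import *
s=bot.get_state();report(s)
o=[]
p=bot.camera_params("wrist");im,d=bot.camera("wrist");o.append(cv2.resize(im,(480,300)))
Q=((cloud(d,p)-O)@np.stack([ex,ey,n]).T)*1e3;ok=(d>0)&(d<.6)
q=Q[ok&(abs(Q[...,0])<5)&(Q[...,1]>-35)&(Q[...,1]<10)&(Q[...,2]>45)&(Q[...,2]<130)];print("arm angle",np.arctan(np.polyfit(q[:,1],q[:,2],1)[0]))
def case(Q,ok):
    q=Q[ok&(abs(Q[...,0])<30)&(Q[...,1]>-185)&(Q[...,1]<-60)&(Q[...,2]>40)&(Q[...,2]<50)];print("case",len(q),np.percentile(q,[1,50,99],0).round(1))
case(Q,ok)
for c in ["top","scene"]:
    im,d=bot.camera(c);p=bot.camera_params(c)
    if c=="top":
        Q=((cloud(d,p)-O)@np.stack([ex,ey,n]).T)*1e3;case(Q,d>0)
        q=Q[(d>0)&(abs(Q[...,0])<16)&(Q[...,1]<-192)&(Q[...,1]>-290)&(Q[...,2]>15)&(Q[...,2]<45)];print("knob end y",np.percentile(q[:,1],[1,5]))
    def px(P):
        v=p["R"]@P+p["t"];return (p["intrinsics"]@v)[:2]/v[2]
    src=np.float32([px(J(*a,45)) for a in [(-40,-240),(-40,0),(40,0),(40,-240)]])
    M=cv2.getPerspectiveTransform(src,np.float32([[0,0],[480,0],[480,150],[0,150]]))
    o.append(cv2.warpPerspective(im,M,(480,150),flags=cv2.INTER_CUBIC))
cv2.imwrite("pics/r8.png",np.vstack(o))
```

```text
t 23.95 grasp in jig [ -1.   61.9 207.1] rotvec to square [-0.0008 -0.      0.0031] F jig [ 0.4 -0.7 -0.4] open 0.062
arm angle -0.12782905988861978
case 2250 [[ -22.5 -112.6   40.8]
 [  -0.9  -93.7   45.7]
 [  20.7  -74.9   48.7]]
case 558 [[ -24.3 -172.1   40.4]
 [  -4.4 -123.4   45.2]
 [  17.9  -75.6   49.6]]
knob end y [-232.75004187 -231.39608606]
```

View pics/r8.png

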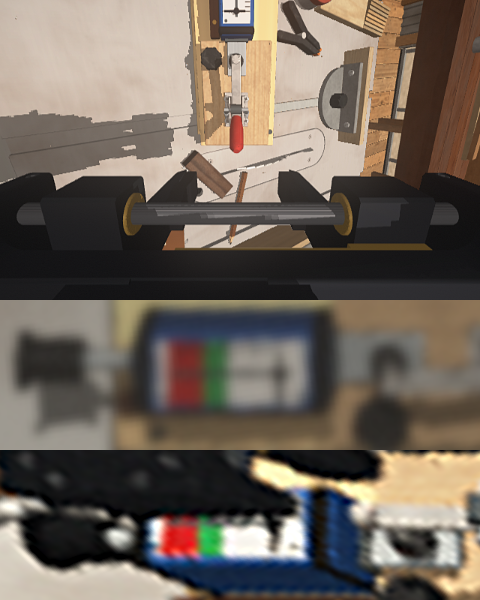

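```bash
python3 -c "
from station import bot
print(bot.job_done())"
```

```text
the job is handed in; nothing more can be done
None
```

The job is handed in at about 24 s of the 64 s allowed. The clamp held: with the knob drawn into the green zone, the gauge showed no measurable slip.

- **Placing:** I laid the gauge on the slope above the guide strip and pushed it along until it met the base board. I then swung the clamp down onto the tongue.
- **Pull test:** I drew the knob out about 31 mm, which put the pointer in the middle of the green zone at about 8 N. I held it there 1.5 s, eased it back at about 20 mm/s and then let go.

**Last checks:**
- The case front stayed at jig y of about −75 mm (contact with the base) before, during and after the pull. The gauge is straight and about 1 mm off centre.
- The pointer and knob are back home: the knob is about 0–2 mm out by depth, and the tool was back at its starting point when I let go.
- The gripper is clear of everything. I did not measure the other items' positions; those in view looked undisturbed.

**One check disagreed:** a line fitted to the depth image put the clamp lever at −0.13 rad, right at the edge of the allowed range. Heights along the arm suggest −0.05 to −0.10, and about −0.07 is expected for a foot resting on the tongue. I put the difference down to the bolt head and depth noise.

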